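# Fetch the timer from behind the condiments

### The job

The red and white kitchen timer stands at the back of the wooden tray, hemmed in by the pepper mill, the spice jar and the salt shaker. Move those three out of the way so that all stand upright on the blue mat, then take the timer out and stand it in the middle of the round cork coaster. Only then put the three back upright in the tray, each on the very spot where it stood at the start, without tipping anything over or disturbing the coffee can and the tin beside the work.

Things in the scene. Friction and masses are not known exactly. Their poses are not given: they have to be found in the camera images.
- timer: round kitchen timer, red base and white dial top, fixed together; 67 mm across (64 to 66 mm between the fingers), 58 mm high, with a 28 mm knob from 48 mm up, 0.11 kg. Grip it round the body 25 to 45 mm above its underside. Origin: centre of its underside, z up. It starts in the far left quarter of the tray (tray x > 0, y > 0), unlike the other three, which are shuffled over the remaining quarters
- pepper_mill: turned wooden pepper mill, round, 58 mm across, 170 mm high; its head, fixed to the body, is 49 mm across from 123 to 159 mm above the underside and can be gripped there. 0.18 kg. Origin: centre of its underside, z up
- spice_jar: clear round spice jar with green cap, 46 mm across, 106 mm high, straight sides; the cap (45 mm across) spans 85 to 105 mm. 0.11 kg. Origin: centre of its underside, z up
- salt_shaker: clear round salt shaker with pale grey domed top, 44 mm across, 90 mm high, widest up to 74 mm, narrowing to 34 mm above that. 0.1 kg. Origin: centre of its underside, z up
- tray: low square wooden tray, 170 x 170 mm, fixed; floor 6 mm above the worktop, rim 6 mm wide and 14 mm high. Flat dark lines part its floor into four quarters whose centres lie at x, y = +-37.5 mm; the four loose things start within about 3 mm of those centres. Origin: centre of its underside, x away from the robot and y to the left at yaw 0
- mat: oblong flat blue mat, fixed, 90 mm along its x, 270 mm along its y, 4 mm thick: the side area, with room for the three things in a row along y. It lies at the front of the worktop to the left or the right, the coaster on the other side; a fixed wooden board 56 mm high lies behind the left place and left of the tray. Origin: centre of its underside
- coaster: round cork coaster, fixed, 100 mm across, 6 mm thick. Origin: centre of its underside
- coffee_can: dark red coffee can, 136 mm across, 182 mm high, a loose bystander to be left alone. Origin: centre of its underside
- tin: short food tin, 75 mm across, 58 mm high, a loose bystander to be left alone. Origin: centre of its underside
Things that resemble listed ones, but are neither listed nor needed, are in the scene too. Leave any black or turquoise look-alike of the timer alone.

How it is judged:
On the way, in this order (a step that is already met when the one before it is completed fails the run):
1. pepper mill, spice jar and salt shaker all stand on the blue mat, let go (x of pepper_mill in the frame of mat between -0.045 and 0.045 m and y of pepper_mill in the frame of mat between -0.135 and 0.135 m and z of each of pepper_mill, spice_jar, salt_shaker in the frame of mat below 0.01 m and angle between each of pepper_mill, spice_jar, salt_shaker's own z axis and vertical below 0.1 rad and contact force between the fingers and pepper_mill below 0.3 N and linear speed of each of pepper_mill, spice_jar, salt_shaker below 0.02 m/s and x of spice_jar in the frame of mat between -0.045 and 0.045 m and y of spice_jar in the frame of mat between -0.135 and 0.135 m and contact force between the fingers and spice_jar below 0.3 N and x of salt_shaker in the frame of mat between -0.045 and 0.045 m and y of salt_shaker in the frame of mat between -0.135 and 0.135 m and contact force between the fingers and salt_shaker below 0.3 N), for 0.2 s.
2. the timer stands on the coaster, let go, while the three are still on the mat (horizontal distance between timer and coaster below 0.015 m and z of timer in the frame of coaster below 0.01 m and angle between each of timer, pepper_mill, spice_jar, salt_shaker's own z axis and vertical below 0.1 rad and contact force between the fingers and timer below 0.3 N and linear speed of timer below 0.02 m/s and x of pepper_mill in the frame of mat between -0.045 and 0.045 m and y of pepper_mill in the frame of mat between -0.135 and 0.135 m and z of each of pepper_mill, spice_jar, salt_shaker in the frame of mat below 0.01 m and x of spice_jar in the frame of mat between -0.045 and 0.045 m and y of spice_jar in the frame of mat between -0.135 and 0.135 m and x of salt_shaker in the frame of mat between -0.045 and 0.045 m and y of salt_shaker in the frame of mat between -0.135 and 0.135 m), for 0.2 s.
At the end, for the whole second after the job is handed in: The timer stands upright on the coaster, its centre within 15 mm of the coaster's centre; mill, jar and shaker stand upright in the tray, each within 15 mm of where it stood at the start; all released and at rest (horizontal distance between timer and coaster below 0.015 m and z of timer in the frame of coaster below 0.01 m and angle between each of timer, pepper_mill, spice_jar, salt_shaker's own z axis and vertical below 0.1 rad and contact force between the fingers and timer below 0.3 N and linear speed of each of timer, pepper_mill, spice_jar, salt_shaker below 0.02 m/s and distance of each of pepper_mill, spice_jar, salt_shaker from where it was at the start of the episode below 0.015 m and contact force between the fingers and pepper_mill below 0.3 N and contact force between the fingers and spice_jar below 0.3 N and contact force between the fingers and salt_shaker below 0.3 N); the robot touches nothing.
It fails at once if the coffee can is shifted by more than 20 mm or tipped (distance of coffee_can from where it was at the start of the episode above 0.02 m or angle between coffee_can's own z axis and vertical above 0.3 rad).
It fails at once if the tin is shifted by more than 20 mm or tipped (distance of tin from where it was at the start of the episode above 0.02 m or angle between tin's own z axis and vertical above 0.3 rad).
It fails at once if the mill, jar, shaker or timer is tipped over (angle between any of pepper_mill, spice_jar, salt_shaker, timer's own z axis and vertical above 0.7 rad).
It also fails if it takes over 141 s, if anything falls off the work surface, if the arm or the gripper's body presses on something with over 40 N, if the wrist force passes 120 N, or if a joint passes its speed limit or range.

### The arm

A 6-joint arm with a two-finger parallel gripper is mounted at the origin on a cart in front of the work surface, level with it; the furniture and walls round the work are solid. World frame = base frame: x ahead of the robot, y to its left, z up, the work surface at z = 0. Lengths are in m, angles in rad, forces in N, time in s.
With the tool pointing down it reaches from about 0.325 to 1 m from the base axis. Payload 5.1 kg.
Tool frame: the origin (TCP) lies midway between the tips of the shut fingers; the grasp point (between the pads) lies 19 mm behind it; z points along the fingers, y is the line along which they close (so a half turn about z gives the same grasp; the last joint's range is limited). The gripper opens to 85 mm and grips with 20 to 120 N. Pads are 22 mm wide; open, the fingers measure 114 mm over their backs; the gripper's body (76 mm by 85 mm) begins 54 mm behind the grasp point. The pads swing forward as they close: fully open they stand 13 mm farther back than shut.
Start: joints at [-1.276, 0.124, 1.65, -0, 1.367, -0.083], TCP at [0.24, -0.604, 0.231] pointing down, gripper open.
Joint ranges: [-2.61, 2.61], [-1.02, 2.33], [0.03, 2.71], [-1.35, 4.49], [0.32, 2.68], [-2.91, 2.91]. Speed limits (rad/s): [2.57, 2.57, 3.14, 3.14, 3.14, 3.14].

### API

Orientations are given as a unit quaternion [w, x, y, z].
In Python, from plant import env, viewer gives the robot as it stands. Calls block until the motion is done:
- env.movep(position, orientation): joint-space move of the TCP to a pose.
- env.servo_line(position, attitude=None, rate=0.15): straight line of the TCP; attitude=None keeps the orientation; rate is the mean speed in m/s.
- env.move_j(angles): joint-space move.
- env.gripper_to(opening, grip_force=None): finger opening in m; grip_force is the grip in N (None keeps the last); returns when the fingers have stopped.
- env.sleep(seconds).
- env.inverse_kinematics(position, orientation): joint angles nearest the present ones, or None.
- viewer.camera(name): name is "scene" or "top" or "wrist"; returns a dict with "frame" (480x640x3 uint8, red, green, blue), "K" (3x3 intrinsics, pixels), "camera_from_world" (4x4, takes a point from world to camera coordinates); the wrist camera has in their place "T_tool_cam" (4x4, takes a point from camera to tool coordinates, whose origin is the TCP and whose axes are the flange's). Camera axes: x right, y up, looking along -z (the intrinsics and any distortion apply to the point x, -y, -z); pixel columns grow to the right and rows downward; lengths in m; the calibration is good to about 2 mm. A picture is of the moment at which its call begins: read the wrist's pose just before it. There is no depth.
A pose or a line that the arm cannot do raises env.MotionError and nothing moves.
- env.close_job(): hands the job in; it is judged then, once.
Readings, each from a call of its own:
- env.get_time(): time.
- env.get_joints(): joint angles.
- env.get_joint_vel(): joint speeds.
- env.get_joint_torque(): joint torques, N m.
- env.get_position(): TCP position.
- env.get_orientation(): TCP orientation.
- env.get_force(): force on the tool from outside, world axes, zero at the start.
- env.get_ft_torque(): the same for the moment, N m.
- env.get_width(): finger opening in m.
- env.get_grip_force(): force on a finger pad.
Only numpy, scipy, OpenCV 4.12 (cv2) and the standard library are available. Lean on these libraries where they do the work, as an engineer would, in place of code of your own. Each camera call takes 0.05 s, during which the arm holds its last target. There are 200 camera calls.

## Working session

There is one attempt and no reset: what is moved stays moved. The work goes in short steps, each a Python script; the robot and the scene stay as the last script left them, time stands still between calls to the robot, and variables do not carry over. Pictures are saved under pics/ and viewed, at most 14 in all, crops included, and the job is handed in when it is done.

```bash
ls; mkdir -p pics; python3 - <<'E'
from plant import env, viewer
import cv2,numpy as np
for n in ("scene","top"):
    c=viewer.camera(n); cv2.imwrite(f"pics/{n}0.png",c["frame"][:,:,::-1]); print(n,c["K"],np.round(c["camera_from_world"],4).tolist(),[k for k in c])
print(env.get_orientation(),env.get_time())
E
```

```text
pics
scene [[570.67418275   0.         317.85876278]
 [  0.         570.67418275 241.1636305 ]
 [  0.           0.           1.        ]] [[-0.9976, 0.0676, 0.0178, 0.5789], [-0.0201, -0.5208, 0.8535, -0.0708], [0.067, 0.851, 0.5209, -1.5633], [0.0, 0.0, 0.0, 1.0]] ['frame', 'K', 'camera_from_world']
top [[488.89763942   0.         314.97521217]
 [  0.         488.89763942 247.00462844]
 [  0.           0.           1.        ]] [[0.0204, -0.9998, 0.0056, -0.1522], [0.9927, 0.0209, 0.1189, -0.5614], [-0.119, 0.0031, 0.9929, -1.4158], [0.0, 0.0, 0.0, 1.0]] ['frame', 'K', 'camera_from_world']
[-9.76008393e-04  9.82213947e-01  1.87762620e-01 -9.04646553e-05] 0.1
```

View pics/top0.png

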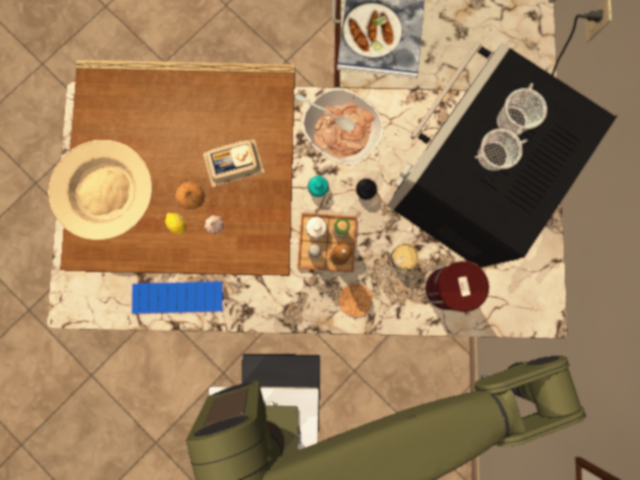

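View pics/scene0.png

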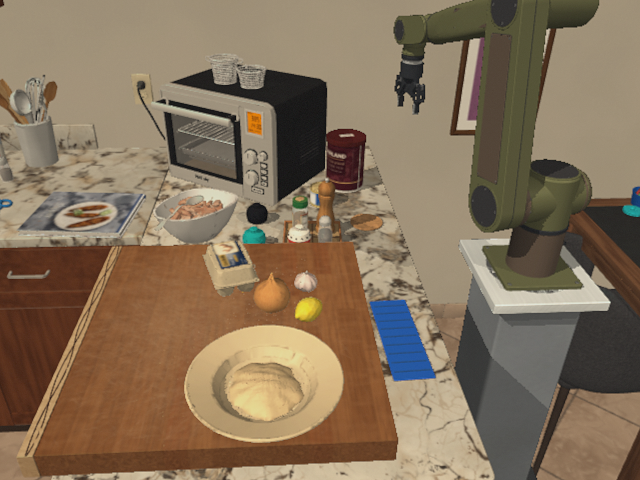

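The top view shows the tray at about (328,243), holding the timer (317,228), jar (343,228), shaker (316,250) and mill (341,255). The mat is at (177,297), the coaster (356,301), the can (458,286) and the tin (405,257). The turquoise (318,186) and black (366,188) look-alikes stand outside the tray, so the white-topped timer in the tray's far left quarter is the one meant. I'll confirm that from the wrist camera.

```bash
cat > h.py <<'E'
from plant import env, viewer
import cv2,numpy as np
from scipy.spatial.transform import Rotation as Ro
def down(a): return np.array([0,np.cos(a/2),np.sin(a/2),0])
def ray(uv,K,Twc):
    d=np.linalg.inv(K)@np.array([uv[0],uv[1],1.]); d=d*[1,-1,-1]
    return Twc[:3,3],Twc[:3,:3]@d
def plane(uv,K,Twc,z):
    o,d=ray(uv,K,Twc); return o+d*(z-o[2])/d[2]
def project(p,K,Twc):
    q=np.linalg.inv(Twc)@np.append(p,1); q=q[:3]*[1,-1,-1]; q=K@q; return q[:2]/q[2]
def shot(name,save=None):
    T=np.eye(4)
    if name=="wrist":
        q=env.get_orientation();T[:3,:3]=Ro.from_quat([q[1],q[2],q[3],q[0]]).as_matrix();T[:3,3]=env.get_position()
    c=viewer.camera(name)
    Twc=T@c["T_tool_cam"] if name=="wrist" else np.linalg.inv(c["camera_from_world"])
    if save: cv2.imwrite(f"pics/{save}.png",c["frame"][:,:,::-1]); np.savez(f"pics/{save}.npz",K=c["K"],T=Twc)
    return c["frame"],c["K"],Twc
E
python3 - <<'E'
from h import *
f,K,T=shot("top")
for n,uv,z in [("tray",(328,243),.01),("timer",(317,228),.06),("jar",(343,226),.11),("shaker",(316,250),.09),("mill",(341,255),.17),("mat",(177,297),.004),("coaster",(356,301),.006),("can",(460,286),.18),("tin",(405,257),.058),("turq",(318,186),.06),("black",(366,188),.06),("boardcorner",(291,273),.056),("matcorner",(132,285),.004),("matc2",(222,283),.004),("oven",(395,205),.2)]:
    print(n,plane(uv,K,T,z).round(3))
c=viewer.camera("wrist");print(c["K"],c["T_tool_cam"].round(3).tolist())
for a in (0,np.pi/2,-np.pi/2,np.pi):
  for p in ([.6,-.15,.42],[.45,.25,.42]):
    print(a,p,env.inverse_kinematics(p,down(a)))
E
```

```text
tray [ 0.58 -0.18  0.01]
timer [ 0.617 -0.145  0.06 ]
jar [ 0.617 -0.218  0.11 ]
shaker [ 0.549 -0.143  0.09 ]
mill [ 0.528 -0.21   0.17 ]
mat [0.409 0.268 0.004]
coaster [ 0.408 -0.266  0.006]
can [ 0.451 -0.525  0.18 ]
tin [ 0.538 -0.403  0.058]
turq [ 0.743 -0.146  0.06 ]
black [ 0.74  -0.288  0.06 ]
boardcorner [ 0.484 -0.072  0.056]
matcorner [0.442 0.405 0.004]
matc2 [0.454 0.136 0.004]
oven [ 0.661 -0.35   0.2  ]
[[386.40976337   0.         313.99327169]
 [  0.         386.40976337 240.22813775]
 [  0.           0.           1.        ]] [[0.001, 0.947, 0.321, 0.083], [1.0, -0.001, -0.001, -0.001], [-0.001, 0.321, -0.947, -0.143], [0.0, 0.0, 0.0, 1.0]]
0 [0.6, -0.15, 0.42] [-3.31753586e-01  4.19285549e-03  1.46516387e+00 -4.44089210e-16
  1.67223593e+00  1.23904274e+00]
0 [0.45, 0.25, 0.42] [ 4.02787599e-01 -2.26905195e-01  1.67738255e+00 -4.44089210e-16
  1.69111530e+00  1.97358393e+00]
1.5707963267948966 [0.6, -0.15, 0.42] [-3.31753586e-01  4.19285549e-03  1.46516387e+00 -4.44089210e-16
  1.67223593e+00 -3.31753586e-01]
1.5707963267948966 [0.45, 0.25, 0.42] [ 4.02787599e-01 -2.26905195e-01  1.67738255e+00 -4.44089210e-16
  1.69111530e+00  4.02787599e-01]
-1.5707963267948966 [0.6, -0.15, 0.42] [-3.31753586e-01  4.19285549e-03  1.46516387e+00 -4.44089210e-16
  1.67223593e+00  2.80983907e+00]
-1.5707963267948966 [0.45, 0.25, 0.42] [ 4.02787599e-01 -2.26905195e-01  1.67738255e+00 -4.44089210e-16
  1.69111530e+00 -2.73880505e+00]
3.141592653589793 [0.6, -0.15, 0.42] [-3.31753586e-01  4.19285549e-03  1.46516387e+00 -4.44089210e-16
  1.67223593e+00 -1.90254991e+00]
3.141592653589793 [0.45, 0.25, 0.42] [ 4.02787599e-01 -2.26905195e-01  1.67738255e+00 -4.44089210e-16
  1.69111530e+00 -1.16800873e+00]
```

```bash
python3 - <<'E'
from h import *
f,K,T=shot("top")
m=cv2.inRange(cv2.cvtColor(f,cv2.COLOR_RGB2HSV),(105,150,80),(125,255,255))
n,l,s,c=cv2.connectedComponentsWithStats(m); i=1+s[1:,4].argmax()
cs,_=cv2.findContours((l==i).astype(np.uint8),0,1)
r=cv2.minAreaRect(cs[0]); P=np.array([plane(b,K,T,.004) for b in cv2.boxPoints(r)]); print(s[i],P.round(3),P.mean(0))
env.servo_line([.24,-.604,.36]) 
env.movep([.56,-.16,.33],down(np.pi/2))
print(env.get_time(),env.get_position())
shot("wrist","w1")
E
```

```text
[ 133  282   89   31 2475] [[0.447 0.404 0.004]
 [0.459 0.14  0.004]
 [0.373 0.134 0.004]
 [0.362 0.396 0.004]] [0.41018327 0.26848469 0.004     ]
3.2333 [ 0.55986665 -0.16088945  0.33004594]
```

View pics/w1.png

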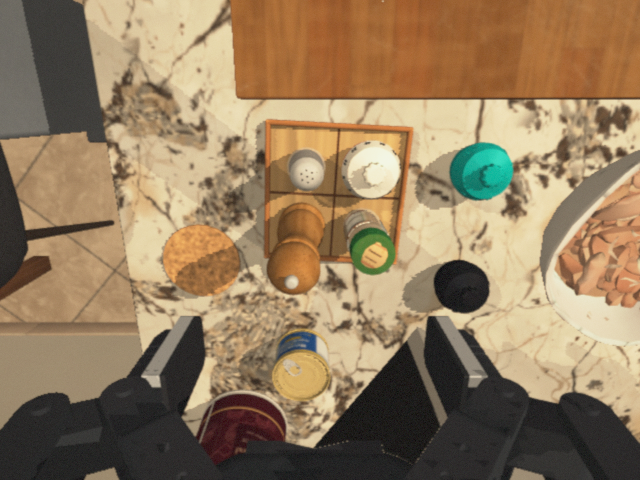

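The wrist view shows three timer-like things: white-topped (373,170) in the tray, turquoise (481,171) and black (462,286). The first fits: it has the white dial top and stands in the far left quarter. The shaker is at (306,170), the mill head at (294,268), the jar cap at (372,251) and the coaster at (201,260).

```bash
cat > meas.py <<'E'
from h import *
f=cv2.imread("pics/w1.png");d=np.load("pics/w1.npz");K,T=d["K"],d["T"]
hsv=cv2.cvtColor(f,cv2.COLOR_BGR2HSV)
def blob(lo,hi,box):
    m=np.zeros(f.shape[:2],np.uint8);x0,y0,x1,y1=box
    m[y0:y1,x0:x1]=cv2.inRange(hsv,lo,hi)[y0:y1,x0:x1]
    m=cv2.morphologyEx(m,cv2.MORPH_CLOSE,np.ones((7,7),np.uint8))
    c=max(cv2.findContours(m,0,1)[0],key=cv2.contourArea);h=cv2.convexHull(c)
    return h
vis=f.copy()
def rep(n,h,z):
    e=cv2.fitEllipse(h); w=np.array([plane(p[0],K,T,z) for p in h]); (c,r)=cv2.minEnclosingCircle(w[:,:2].astype(np.float32)); cv2.drawContours(vis,[h],-1,(255,0,255),1)
    print(n,np.round(e[0],1),plane(e[0],K,T,z).round(4),"circ",np.round(c,4),round(r,4))
rep("coaster",blob((5,90,90),(20,255,255),(155,215,245,305)),.006)
rep("cap",blob((40,90,30),(85,255,255),(345,220,400,280)),.11)
rep("timer_white",blob((0,0,170),(180,60,255),(340,140,404,200)),.05)
tc=[(266,121),(413,128)]
rim=blob((3,120,70),(20,255,255),(255,110,420,270)); 
cv2.drawContours(vis,[rim],-1,(0,255,0),1)
r=cv2.approxPolyDP(rim,8,True); print("tray",[(p[0].tolist(),plane(p[0],K,T,.014).round(4)[:2].tolist()) for p in r])
for n,uv,z in [("mill finial",(291,282),.175),("shaker",(307,172),.094),("timer knob",(374,174),.064)]: print(n,plane(uv,K,T,z).round(4))
cv2.imwrite("pics/crop1.png",cv2.resize(vis[105:310,150:420],None,fx=2.9,fy=2.9,interpolation=cv2.INTER_CUBIC))
E
python3 meas.py
```

```text
coaster [205.3 262.6] [ 0.4184 -0.2673  0.006 ] circ [ 0.411  -0.2633] 0.0844
cap [371.9 250.9] [ 0.618  -0.2125  0.11  ] circ [ 0.6191 -0.2124] 0.0254
timer_white [374.  169.5] [ 0.6254 -0.1403  0.05  ] circ [ 0.6247 -0.1402] 0.0301
tray [([267, 119], [0.5068, -0.0886]), ([412, 128], [0.6721, -0.0985]), ([395, 264], [0.6639, -0.2662]), ([267, 269], [0.4995, -0.273])]
mill finial [ 0.5405 -0.2164  0.175 ]
shaker [ 0.5532 -0.1362  0.094 ]
timer knob [ 0.6235 -0.143   0.064 ]
```

View pics/crop1.png

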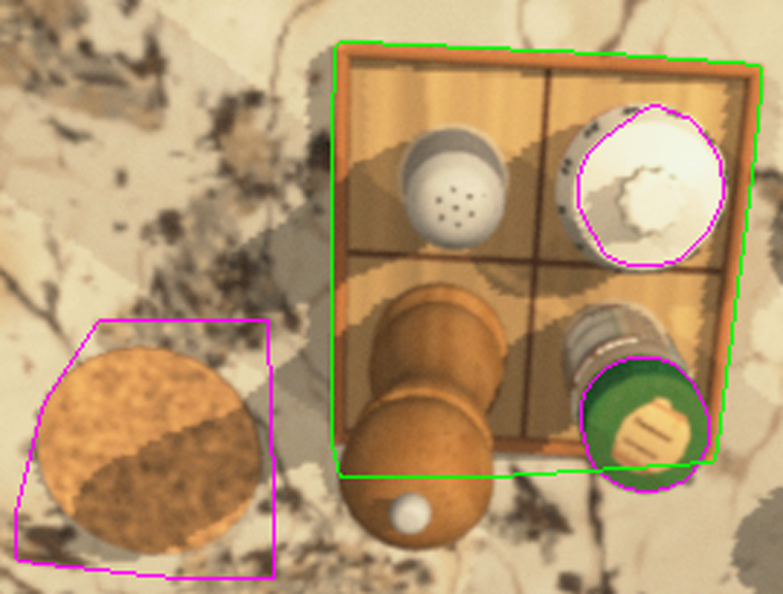

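The crop confirms it: the white-dial timer with its knob is in the far left quarter. The shaker dome is at (307,174), the mill finial (291,282) and the coaster about (202,260). I'll refine against the tray frame.

```bash
python3 - <<'E'
from h import *
d=np.load("pics/w1.npz");K,T=d["K"],d["T"]
P=lambda u,v,z: plane((150+u/2.9,105+v/2.9),K,T,z)[:2]
c0=P(540,262,.006)
cs=np.array([P(338,43,.014),P(760,66,.014),P(337,450,.014)])
print("cross",c0,"corners",cs.round(4).tolist(),np.linalg.norm(cs[1]-cs[0]),np.linalg.norm(cs[2]-cs[0]))
ex=(cs[1]-cs[0]);ex/=np.linalg.norm(ex);yaw=np.arctan2(ex[1],ex[0]);ey=np.array([-ex[1],ex[0]]);print("yaw",yaw)
print("c from corners",(cs[1]+cs[2])/2)
for n,sx,sy in [("timer",1,1),("shaker",-1,1),("jar",1,-1),("mill",-1,-1)]: print(n,c0+.0375*(sx*ex+sy*ey))
print("shaker",P(455,200,.092),"knob",P(655,201,.064),"mill",P(409,513,.174),"coaster",P(150,450,.006),"cap",P(645,424,.111))
print("coaster ext",P(37,450,.006),P(263,450,.006),P(150,347,.006),P(150,554,.006))
E
```

```text
cross [ 0.58735053 -0.17841022] corners [[0.5063, -0.0895], [0.6721, -0.0983], [0.499, -0.2608]] 0.16609749082584851 0.17143422372601771
yaw -0.05256837990050683
c from corners [ 0.58553513 -0.17954456]
timer [ 0.62676914 -0.14293243]
shaker [ 0.55187274 -0.13899161]
jar [ 0.62282833 -0.21782882]
mill [ 0.54793193 -0.21388801]
shaker [ 0.55304232 -0.13841151] knob [ 0.62546043 -0.14329307] mill [ 0.54045791 -0.21676957] coaster [ 0.4140676  -0.26396168] cap [ 0.61840983 -0.21250562]
coaster ext [ 0.36342287 -0.26392926] [ 0.46471787 -0.2639941 ] [ 0.41859843 -0.21584439] [ 0.40918988 -0.31576288]
```

```bash
cat > pp.py <<'E'
from h import *
MAT=np.array([.413,.267]); MY=np.array([-.045,.999])
H=np.pi/2
def above(xy,z,a): env.movep([*xy,z],down(a))
def down_to(z,rate=.1):
    p=env.get_position(); env.servo_line([p[0],p[1],z],rate=rate)
def pick(xy,z0,hg,a,zt,force,wopen=.085):
    above(xy,zt,a); env.gripper_to(wopen)
    z=z0+hg-.019; down_to(z+.03,.2); down_to(z,.06)
    env.gripper_to(0.02,grip_force=force); w=env.get_width()
    print("w",round(w,4),"F",env.get_grip_force(),"pos",env.get_position().round(4))
    assert w>.03,"missed"
    down_to(zt,.2); print("lifted w",round(env.get_width(),4),"Fz",env.get_force().round(2))
def place(xy,z0,hg,a,zt,wopen):
    above(xy,zt,a); z=z0+hg-.019+.0015
    down_to(z+.03,.2); down_to(z,.04); env.sleep(.2)
    print("pos",env.get_position().round(4),"f",env.get_force().round(2))
    env.gripper_to(wopen); down_to(zt,.2); print("t",env.get_time())
E
python3 - <<'E'
from pp import *
pick([.545,-.2155],.006,.138,H,.36,40)
shot("wrist","w2")
place(MAT-.09*MY,.004,.138,H,.36,.08)
shot("wrist","w3")
E
```

```text
w 0.0461 F 41.08433838933706 pos [ 0.5462 -0.2155  0.1259]
lifted w 0.0464 Fz [-0.16 -0.44 -2.69]
pos [0.4186 0.1767 0.1246] f [-0.68  0.52 -0.75]
t 13.075
```

View pics/w3.png

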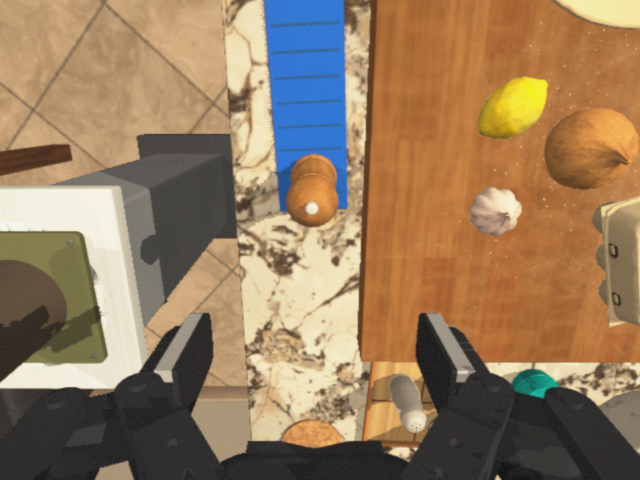

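View pics/w2.png

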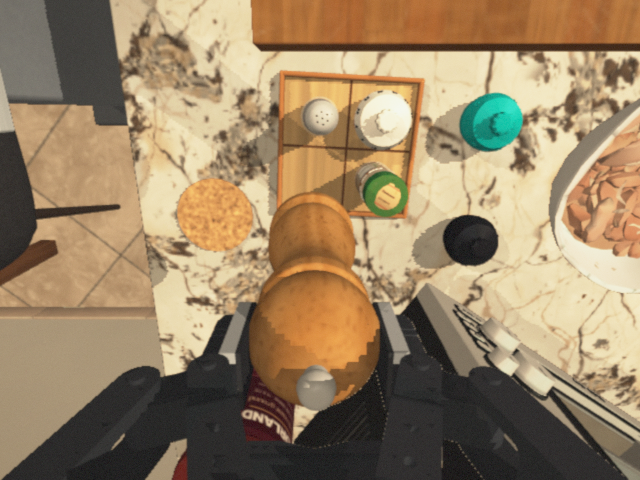

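The mill stands upright on the mat's near end: base about (318,178), finial (312,208), with the mat end at rows 207-210. The second view shows the tray and the remaining three, undisturbed.

```bash
python3 - <<'E'
from h import *
d=np.load("pics/w2.npz");K,T=d["K"],d["T"];P=lambda u,v,z:plane((u,v),K,T,z)[:2].round(4)
print("w2 finial@held",P(316,386,.36+.019-.138+.168),"tcp",(.5462,-.2155))
print("cross",P(346,147,.006),"cap",P(384,193,.111),"knob",P(386,122,.064),"shaker",P(320,118,.092),"coaster",P(215,214,.006))
print("TL",P(279,71,.014),"TR",P(424,79,.014))
print("proj mill top if at tcp:",project((.5462,-.2155,.36+.019-.138+.170),K,T))
d=np.load("pics/w3.npz");K,T=d["K"],d["T"]
print("w3 finial",P(312,208,.172),"mat corners",P(281,210,.004),P(347,207,.004),"board edge",P(365,207,.056),P(360,360,.056))
E
```

```text
w2 finial@held [ 0.5464 -0.2076] tcp (0.5462, -0.2155)
cross [ 0.5847 -0.1766] cap [ 0.6167 -0.2131] knob [ 0.6227 -0.145 ] shaker [ 0.551  -0.1403] coaster [ 0.4138 -0.2634]
TL [ 0.5041 -0.09  ] TR [ 0.6729 -0.0985]
proj mill top if at tcp: [315.37856408 413.04540086]
w3 finial [0.4161 0.1775] mat corners [0.3738 0.1326] [0.4611 0.1368] board edge [0.4779 0.1497] [ 0.4804 -0.0642]
```

```bash
python3 - <<'E'
from pp import *
pick([.620,-.2145],.006,.075,H,.33,30)
place(MAT+.0*MY,.004,.075,H,.33,.07)
pick([.5515,-.139],.006,.060,0,.33,30,.068)
place(MAT+.09*MY,.004,.060,0,.33,.065)
above([.50,.17],.36,H) 
shot("wrist","w4")
E
```

```text
w 0.0446 F 31.836014405894275 pos [ 0.6213 -0.214   0.0625]
lifted w 0.0451 Fz [ 0.78  0.7  -0.85]
pos [0.4146 0.267  0.0617] f [-0.59 -0.04 -0.2 ]
t 25.1
w 0.0363 F 29.91133229181287 pos [ 0.5531 -0.1385  0.0478]
lifted w 0.0363 Fz [ 0.36 -0.06  0.12]
pos [0.4105 0.357  0.0467] f [-0.67 -0.32 -2.03]
t 37.2583
```

View pics/w4.png

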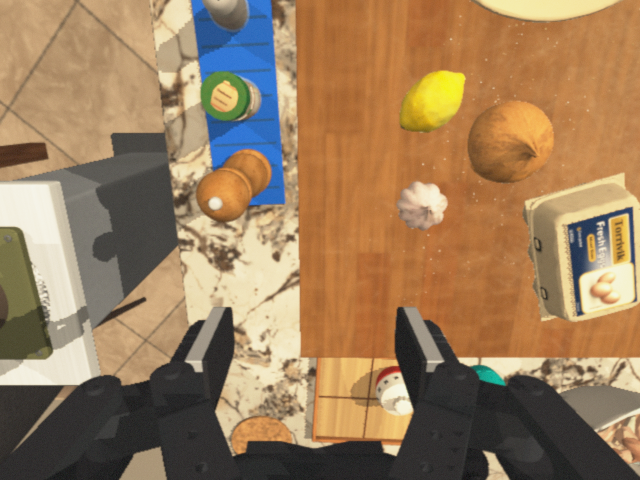

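```bash
python3 - <<'E'
from pp import *
above([.41,.27],.33,H) 
f,K,T=shot("wrist","w5"); print(env.get_time())
for n,p in [("tcp shaker",(.4105,.357,.09)),("jar",(.4146,.267,.11))]: print(n,project(p,K,T))
s,_,_=shot("scene"); 
a=f[0:330,100:540]; b=cv2.resize(s[280:400,350:450],(360,432)); 
o=np.zeros((432,800,3),np.uint8);o[:330,:440]=a;o[:432,440:]=b
cv2.imwrite("pics/v5.png",o[:,:,::-1])
E
```

```text
39.675
tcp shaker [314.67763096 104.97202303]
jar [318.71793167 203.87134628]
```

View pics/v5.png

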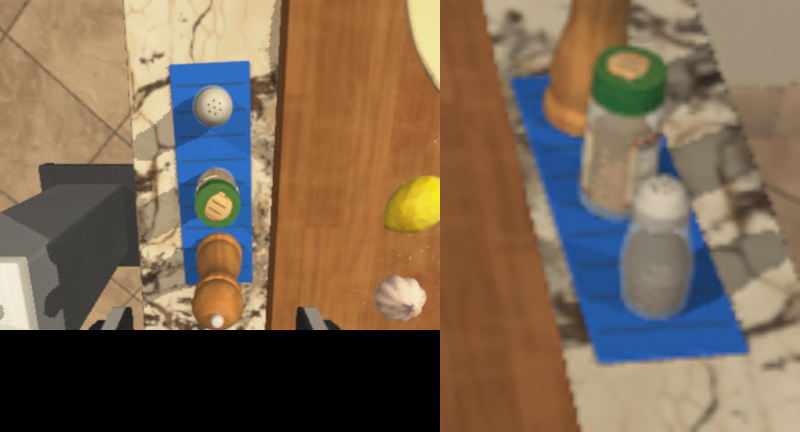

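All three stand upright on the mat, with the shaker dome at frame (313,105), exactly where predicted. Next is the timer.

```bash
python3 - <<'E'
from pp import *
pick([.6235,-.1435],.006,.030,H,.25,35)
place([.4135,-.264],.006,.030,H,.25,.085)
above([.42,-.23],.33,H)
f,K,T=shot("wrist","w6"); print(project((.414,-.264,.006),K,T))
E
```

```text
w 0.0624 F 38.898544114344986 pos [ 0.6254 -0.1435  0.0181]
lifted w 0.0623 Fz [-0.33  0.25 -1.65]
pos [ 0.4152 -0.2644  0.0184] f [ 0.46  0.15 -0.96]
t 50.1667
[308.59892351 208.47137628]
```

View pics/w6.png

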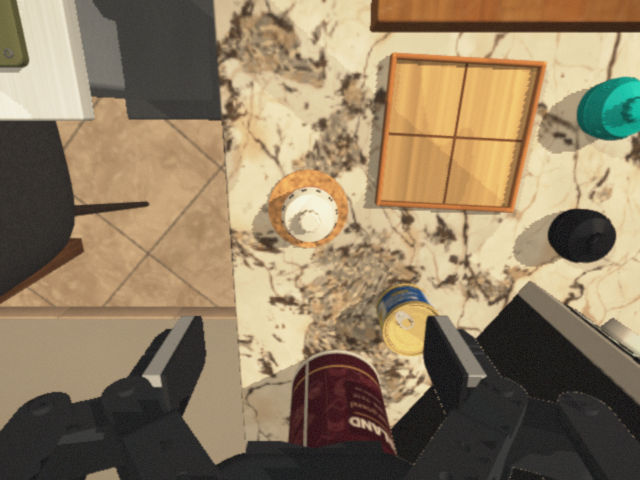

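The timer stands upright on the coaster, with its knob at (311,222) and the coaster centre about (309,209). The tray is empty and fully visible, cross at (457,136). I'll check the centring and refine the tray quarters.

```bash
python3 - <<'E'
from h import *
d=np.load("pics/w6.npz");K,T=d["K"],d["T"];P=lambda u,v,z:plane((u,v),K,T,z)[:2]
print("coaster",P(309,209,.006),"knob",P(311,221,.064))
c=np.array([P(*p,.014) for p in [(393,53),(546,62),(513,213),(376,206)]]);print(c.round(4).tolist())
c0=(P(457,136,.006)+c.mean(0))/2;ex=c[1]-c[0]+c[2]-c[3];ex/=np.linalg.norm(ex);ey=np.array([-ex[1],ex[0]])
print(P(457,136,.006),c.mean(0))
for n,sx,sy in [("timer",1,1),("shaker",-1,1),("jar",1,-1),("mill",-1,-1)]: print(n,(c0+.0375*(sx*ex+sy*ey)).round(4))
E
```

```text
coaster [ 0.41449708 -0.26467514] knob [ 0.41734565 -0.26356444]
[[0.5056, -0.0895], [0.6724, -0.0981], [0.665, -0.2673], [0.4963, -0.2588]]
[ 0.58802867 -0.1765169 ] [ 0.58484793 -0.17842319]
timer [ 0.6258 -0.1419]
shaker [ 0.5509 -0.1381]
jar [ 0.622  -0.2168]
mill [ 0.5471 -0.213 ]
```

```bash
python3 - <<'E'
from pp import *
pick(MAT+.09*MY,.004,.060,0,.33,30,.07)
place([.551,-.139],.006,.060,0,.33,.065)
pick(MAT,.004,.075,H,.33,30)
place([.620,-.215],.006,.075,H,.33,.07)
pick(MAT-.09*MY,.004,.138,H,.36,40)
place([.545,-.2148],.006,.138,H,.36,.08)
above([.56,-.16],.33,H)
f,K,T=shot("wrist","w7"); print(env.get_time())
E
```

```text
w 0.0358 F 29.969628282124177 pos [0.4104 0.3576 0.0457]
lifted w 0.0363 Fz [-0.14 -0.33 -1.09]
pos [ 0.5523 -0.1384  0.0487] f [ 0.02  0.52 -0.55]
t 63.725
w 0.0446 F 32.50718525821867 pos [0.4143 0.2673 0.0605]
lifted w 0.0444 Fz [-0.2   0.72 -0.98]
pos [ 0.6214 -0.2143  0.0637] f [ 0.3  -0.03 -0.52]
t 75.7833
w 0.0464 F 41.020291820168495 pos [0.4187 0.1772 0.1239]
lifted w 0.0463 Fz [ 0.42 -0.7  -2.08]
pos [ 0.5462 -0.2141  0.1266] f [-0.37  0.33 -2.32]
t 86.8667
87.275
```

View pics/w7.png

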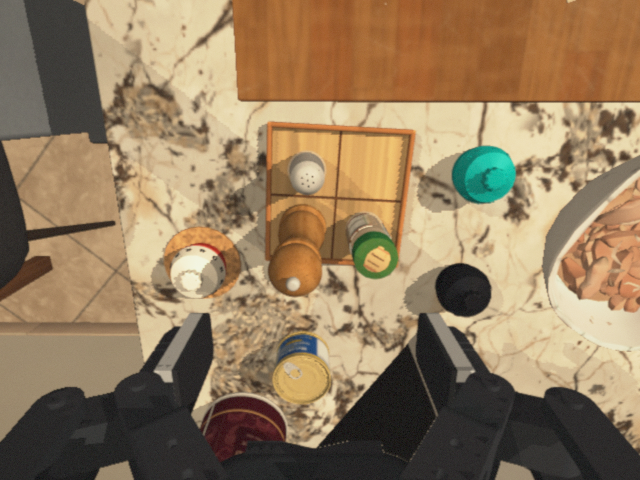

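Compared with the first wrist view, everything has shifted by the same ~(2,3) px, tray included: shaker (308,173), mill (296,271), jar (375,254). They are back on their spots, upright, the timer is on the coaster, and the can and tin haven't moved.

```bash
python3 -c "
from plant import env
print(env.close_job())"
```

```text
the job is handed in; nothing more can be done
None
```

The job is handed in at about 87 s, verdict not shown: in the last picture the timer stands on the coaster (about 3 mm off centre when measured) and the mill, jar and shaker are upright on their starting spots, with the can and tin undisturbed.

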